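Put the red sharpening stone away under its cover

ROBOT

A 6-joint arm with a two-finger parallel gripper is mounted at the origin on the work surface. World frame = base frame: x ahead of the robot, y to its left, z up, the work surface at z = 0. Lengths are in m, angles in rad, forces in N, time in s.
With the tool pointing down it reaches from about 0.35 to 0.85 m from the base axis. Payload 8.1 kg.
Tool frame: the origin (TCP) lies on the centre line of the jaws, within the pads' length; the fingertips stand 17 mm ahead of it and the grasp point (between the pads) lies 2 mm behind it; z points along the fingers, y is the line along which they close (so a half turn about z gives the same grasp; the last joint's range is limited). The gripper opens to 93 mm and grips with 3 to 60 N. Pads are 15 mm wide; open, the fingers measure 128 mm over their backs; the gripper's body (75 mm by 188 mm) begins 65 mm behind the grasp point.
Start: joints at [-1.186, 0.13, 1.488, -0, 1.523, -0.085], TCP at [0.272, -0.535, 0.2] pointing down, gripper open.
Joint ranges: [-2.96, 2.96], [-0.89, 2.26], [0.02, 2.5], [-1.34, 4.48], [0, 2.73], [-2.66, 2.66]. Speed limits (rad/s): [2.39, 2.39, 2.79, 3.14, 3.14, 3.14].

INTERFACE

Orientations are given as a rotation vector (axis times angle).
In Python, from plant import telemetry, viewer, order gives the robot as it stands.
- The arm moves only by the tool send_rows, never from a script. Its argument "plan" is a list that holds one entry, the list of rows, each a list of 5 numbers: the closure, from -1 (fully open) to 1 (shut), then the shift along the world's x, y, z normalised to -1 to 1, where 1 is 0.2 m, then the turn about the world's z normalised to -1 to 1, where 1 is 60 degrees. A call has 1 to 20 rows; each row is the pose to reach, as a shift and turn from the pose commanded when the call began; what a row does not reach only later rows make up. A row lasts 1/12 s, in which the tool goes at most 41.7 mm and 7.16 degrees, less where a joint would pass 70% of its speed; a pose out of reach is approached as far as the arm can. A call with a number of a shift or a turn outside -1 to 1 is refused whole. A call with a gripper value outside its range is refused whole. The fingers move at their own pace and stop on an object; "force" is the grip in N (left out, the last holds). Time passes only in rows, so rows that repeat a pose let the fingers close. It gives the time, the measured TCP pose, the force, the opening and the grip force at its end, in the units of the state.
- telemetry.read_state(): the state, without advancing time (a new reading comes with each control period).
- viewer.read_camera(name): name is "side" or "top" or "wrist"; returns (picture, depth): 480x640x3 uint8, blue, green, red; 480x640 float32, m along the optical axis (not along the pixel's ray), 0 where there is no reading.
- viewer.calibration(name): a dict with "camera_matrix" (3x3 intrinsics, pixels), "dist_coeffs" ([k1, k2, p1, p2, k3] as OpenCV has them; the pictures are not rectified), "extrinsics" (4x4, takes a point from camera to world coordinates); the wrist camera has in their place "hand_eye" (4x4, takes a point from camera to tool coordinates, whose origin is the TCP and whose axes are the flange's). Camera axes: x right, y up, looking along -z (the intrinsics and any distortion apply to the point x, -y, -z); pixel columns grow to the right and rows downward; lengths in m; the calibration is good to about 2 mm. A picture is of the moment at which its call begins: read the wrist's pose just before it. calibration takes no time and is no camera call.
- order.close_job(): hands the job in; it is judged then, once.
The state is a dict: "t": time; "q": joint angles; "dq": joint speeds; "joint_torque": joint torques, N m; "tool_pos": TCP position; "orientation": TCP orientation; "force": force on the tool from outside, world axes, zero at the start; "wrist_torque": the same for the moment, N m; "opening": finger opening in m; "gripper_force": force on a finger pad.
Only numpy, scipy, OpenCV 4.12 (cv2) and the standard library are available. Lean on these libraries where they do the work, as an engineer would, in place of code of your own. Each camera call takes 0.05 s, during which the arm holds its last target. There are 200 camera calls.

TASK

Put the red-banded sharpening stone back in its own pocket of the dark wooden tray, the one with the red label, lying flat and fully home; then fit its wooden cover with the red grip squarely over it, fully down. Set both down rather than dropping them, and leave the yellow and blue stones, the blue cover and the mallet where they are.

Things in the scene. Friction and masses are not known exactly. Their poses are not given: they have to be found in the camera images.
- red_stone: loose grey sharpening stone with two red bands across it, 100 (x) x 46 (y) x 32 mm high, 0.33 kg, lying flat on the table; origin at the centre of its underside, x along its length. It fits its pocket either way round
- red_cover: loose brown wooden cover, lying right way up: upside-down shallow box 116 (x) x 62 (y) x 18 high, hollow below (108 x 54, 10 deep: 4 mm play round the stone), red grip bar 60 (x) x 18 (y) x 30 high on top (48 overall), 0.12 kg; origin at the centre of its underside (skirt's lower edge). Fully down, its origin is 22 mm above the stone's; fits either way round
- tray: fixed dark wooden tray, 167 (x) x 274 (y) x 18 high, with three pockets side by side along its y at -95, 0 and +95 mm, each 110 (x) x 56 (y), 10 deep (floor 8 mm above the table, rim 18 mm), 39 mm of wood between them; origin on the table under the centre of the middle pocket, x along the pockets' length, pointing away from the label ledge
- red_pocket (a point): centre of the floor of the pocket with the red label, 8 mm above the table; axes as the tray's, x along the pocket's length
- red_label: red plate 26 (x) x 46 (y) x 5 on the tray's ledge, at the -x end of the pocket it marks; origin at the centre of its underside, 78 mm to -x of the pocket's centre. Which pocket bears which label changes
- yellow_stone: like the red stone but with yellow bands, in use on top of the big fixed dark grey inkstone (wavy outline about 250 (x) x 360 (y) x 35 high, on the far left of the table; the stone lies on its middle or right part); to be left there, so the yellow-labelled pocket stays empty
- blue_stone: like the red stone but with blue bands, stored in the blue-labelled pocket under its cover; to be left alone
- blue_cover: like the red cover but with a blue grip bar, fitted on the blue stone; to be left alone
- mallet: loose wooden mallet lying beyond the tray, head 60 x 110 x 60 high, with a round handle reaching out 130 mm to -y; origin at the centre of the head's underside; to be left alone

How it is judged:
On the way, in this order (a step that is already met when the one before it is completed fails the run):
1. the red stone lies fully home in the red-labelled pocket, its cover still off (centres more than 80 mm apart) (x of red_stone in the frame of red_pocket between -0.008 and 0.008 m and y of red_stone in the frame of red_pocket between -0.008 and 0.008 m and z of red_stone in the frame of red_pocket between -0.004 and 0.004 m and angle between red_stone's own z axis and vertical below 0.08 rad and angle between the x axis of red_stone and the x axis of red_pocket, either way round below 0.2 rad and horizontal distance between red_cover and red_stone above 0.08 m), for 0.2 s.
2. the red cover is fitted fully down over the red stone, which is still home (x of red_stone in the frame of red_pocket between -0.008 and 0.008 m and y of red_stone in the frame of red_pocket between -0.008 and 0.008 m and z of red_stone in the frame of red_pocket between -0.004 and 0.004 m and angle between each of red_stone, red_cover's own z axis and vertical below 0.08 rad and angle between the x axis of red_stone and the x axis of red_pocket, either way round below 0.2 rad and x of red_cover in the frame of red_stone between -0.008 and 0.008 m and y of red_cover in the frame of red_stone between -0.008 and 0.008 m and z of red_cover in the frame of red_stone between 0.017 and 0.026 m and angle between the x axis of red_cover and the x axis of red_stone, either way round below 0.2 rad), for 0.2 s.
At the end, for the whole second after the job is handed in: Red stone flat in the red-labelled pocket (8 mm in x and y, 4 mm in height, 0.2 rad either way round, tilt under 0.08) and its cover down on it (8 mm in x and y, origin 17 to 26 mm above the stone's, 0.2 rad, tilt under 0.08), both at rest (all of step 2 and linear speed of each of red_stone, red_cover below 0.02 m/s); the robot touches nothing.
It fails at once if a yellow or blue stone or the blue cover is moved by more than 15 mm, or the mallet by more than 25 mm (distance of any of yellow_stone, blue_stone, blue_cover from where it was at the start of the episode above 0.015 m or distance of mallet from where it was at the start of the episode above 0.025 m).
It fails at once if the red stone is dropped: out of the fingers with its underside more than 60 mm above the table (contact force between the fingers and red_stone below 0.05 N and height (world z) of red_stone above 0.06 m).
It fails at once if the red cover is dropped: out of the fingers with its underside more than 80 mm above the table (contact force between the fingers and red_cover below 0.05 N and height (world z) of red_cover above 0.08 m).
It also fails if it takes over 56 s, if anything falls off the work surface, if the arm or the gripper's body presses on something with over 40 N, if the wrist force passes 120 N, or if a joint passes its speed limit or range.

## Working session

There is one attempt and no reset: what is moved stays moved. The work goes in short steps, Python scripts to look and compute and a tool call to move; the robot and the scene stay as the last step left them, time stands still between calls to the robot, and variables do not carry over. Pictures are saved under pics/ and viewed, at most 10 in all, crops included, and the job is handed in when it is done.

Besides the shell and the picture viewer there is one more tool, called after ">>>" as name(argument=value, ...) on one line, values as JSON. send_rows: Moves the arm, as the interface text tells. Scaled input: -1 to 1 covers 0.2 m each way for a shift and 60 degrees each way for a turn. Its arguments: {"type":"object","properties":{"plan":{"type":"array"},"force":{"type":"number"}},"required":["plan"]}

```bash
ls; mkdir -p pics
cat > h.py <<'E'
import numpy as np, cv2
from plant import telemetry, viewer, order
from scipy.spatial.transform import Rotation as R
def cam(name):
    s=telemetry.read_state(); im,d=viewer.read_camera(name); c=viewer.calibration(name)
    if 'extrinsics' in c: T=np.array(c['extrinsics'])
    else:
        W=np.eye(4); W[:3,:3]=R.from_rotvec(s['orientation']).as_matrix(); W[:3,3]=s['tool_pos']; T=W@np.array(c['hand_eye'])
    return im,d,np.array(c['camera_matrix']),np.array(c['dist_coeffs']),T
def cloud(d,K,D,T):
    v,u=np.mgrid[0:480,0:640]
    p=cv2.undistortPoints(np.stack([u,v],-1).reshape(-1,1,2).astype(np.float64),K,D).reshape(480,640,2)
    P=np.stack([p[...,0]*d,-p[...,1]*d,-d],-1)
    X=P@T[:3,:3].T+T[:3,3]; X[d==0]=np.nan
    return X
def masks(im):
    h=cv2.cvtColor(im,cv2.COLOR_BGR2HSV); H,S,V=[h[...,i].astype(int) for i in range(3)]
    return dict(red=((H<6)|(H>174))&(S>150)&(V>70), yellow=(H>22)&(H<34)&(S>150)&(V>80), blue=(H>100)&(H<130)&(S>130)&(V>60))
def blobs(im,X,amin=30):
    for n,m in masks(im).items():
        k,l,st,ce=cv2.connectedComponentsWithStats(m.astype(np.uint8))
        for i in range(1,k):
            if st[i,4]<amin: continue
            P=X[l==i]; P=P[~np.isnan(P[:,0])]
            if len(P)<5: print(n,ce[i],'nodepth');continue
            z=np.percentile(P[:,2],80); Q=P[abs(P[:,2]-z)<.006]
            r=cv2.minAreaRect((Q[:,:2]*1000).astype(np.float32))
            print(n,ce[i].round(),st[i,4],'z%.4f'%z,'rect',np.round(r[0],1),np.round(r[1],1),round(r[2],1))
E
python3 - <<'E'
from h import *
s=telemetry.read_state();print(s)
for n in('top','side'):
    im,d,K,D,T=cam(n); np.savez(f'{n}.npz',im=im,d=d,K=K,D=D,T=T)
    print(n,T.round(3).tolist(),K.round(1).tolist(),D); cv2.imwrite(f'pics/{n}1.png',im); blobs(im,cloud(d,K,D,T))
E
```

```text
pics
{'t': 0.0, 'q': array([-1.18638957e+00,  1.31132662e-01,  1.48927487e+00, -2.17182049e-05,
        1.52298007e+00, -8.54014917e-02]), 'dq': array([-9.06070221e-04,  5.74907051e-04, -1.96261515e-03, -2.21979030e-05,
        6.41743148e-04, -9.41644166e-04]), 'joint_torque': array([-1.54310095e-03, -5.59829056e+01, -4.91760671e+01,  7.69675942e-02,
        3.52845923e-02, -1.24258358e-04]), 'tool_pos': array([ 0.27141665, -0.53443362,  0.19850692]), 'orientation': array([-3.05359057e+00, -7.30794126e-01,  4.53392359e-04]), 'force': array([0.26653748, 0.07324893, 0.43144378]), 'wrist_torque': array([ 0.01408601, -0.01566123, -0.00695279]), 'gripper_force': 0.0, 'opening': 0.09261421057929609}
top [[-0.029, 0.989, -0.147, 0.503], [-0.999, -0.031, -0.01, 0.012], [-0.014, 0.146, 0.989, 0.855], [0.0, 0.0, 0.0, 1.0]] [[471.1, 0.0, 319.7], [0.0, 471.1, 242.2], [0.0, 0.0, 1.0]] [-0.10518858  0.          0.          0.          0.        ]
red [171. 281.] 227 z0.0332 rect [566.4 289.2] [48.1 12.8] 62.4
red [265. 319.] 402 z0.0489 rect [494.4 117.6] [59.1 17.3] 23.5
red [152. 317.] 229 z0.0
[... 377 characters left out ...]
ue [404. 358.] 374 z0.0243 rect [ 417.7 -120.3] [25.1 45.2] 10.6
side [[-0.675, 0.501, -0.542, 0.184], [-0.738, -0.455, 0.499, 0.436], [0.004, 0.736, 0.676, 0.598], [0.0, 0.0, 0.0, 1.0]] [[451.3, 0.0, 324.5], [0.0, 451.3, 240.1], [0.0, 0.0, 1.0]] [-0.00366823  0.          0.          0.          0.        ]
red [487. 242.] 241 z0.0232 rect [ 435.6 -213.2] [27.5 54.7] 11.4
red [338. 309.] 315 z0.0484 rect [493.6 121. ] [57.6 17.6] 22.2
red [219. 349.] 264 z0.0331 rect [566.4 292.1] [46.9 15.3] 62.6
red [225. 393.] 343 z0.0334 rect [502.4 325.2] [46.5 15.5] 63.7
blue [433. 232.] 265 z0.0779 rect [ 493.2 -103.1] [60.  18.2] 10.9
blue [468. 273.] 157 z0.0235 rect [ 414.9 -117.7] [19.1 47.4] 10.2
```

View pics/top1.png

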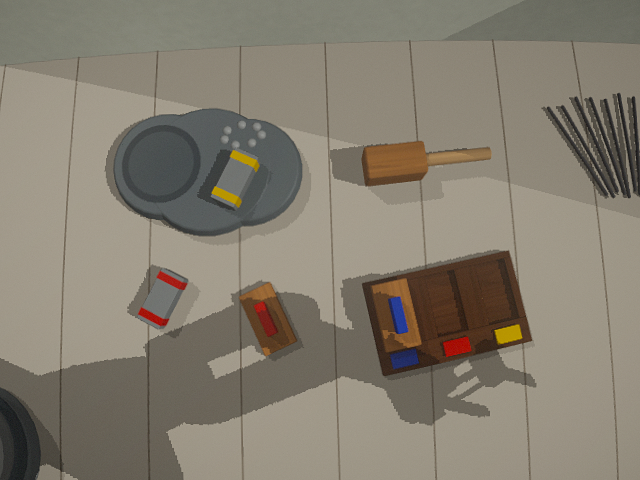

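>>> send_rows(plan=[[[-1, 0.26, 0.84, 0, 0.42], [-1, 0.26, 0.84, 0, 0.42], [-1, 0.26, 0.84, 0, 0.42], [-1, 0.26, 0.84, 0, 0.42], [-1, 0.26, 0.84, 0, 0.42], [-1, 0.26, 0.84, 0, 0.42], [-1, 0.26, 0.84, 0, 0.42]]], force=30)

```text
t: 0.68
tool_pos: [0.3238, -0.367, 0.1996]
orientation: [2.821, 1.381, -0.001]
force: [0.3, -0.6, 0.4]
opening: 0.093
gripper_force: 0.0
```

The top view shows the red stone at (162,298), red cover at (268,320), and the tray at right with the red label in the middle at (457,346). The blue cover is in the pocket beside it at (398,315), and the mallet is beyond at (395,162).

>>> send_rows(plan=[[[-1, 0.26, 0.84, 0.2, 0.42], [-1, 0.26, 0.84, 0.2, 0.42], [-1, 0.26, 0.84, 0.2, 0.42], [-1, 0.26, 0.84, 0.2, 0.42], [-1, 0.26, 0.84, 0.2, 0.42], [-1, 0.26, 0.84, 0.2, 0.42], [-1, 0.26, 0.84, 0.2, 0.42], [-1, 0.26, 0.84, 0.2, 0.42]]])

```text
t: 1.35
tool_pos: [0.3753, -0.2005, 0.2391]
orientation: [-2.455, -1.96, 0.001]
force: [-1.0, -0.4, 0.4]
opening: 0.093
gripper_force: 0.0
```

Run:
```python
from h import *
print(np.round(viewer.calibration('wrist')['hand_eye'],3).tolist())
im,d,K,D,T=cam('wrist'); blobs(im,cloud(d,K,D,T)); print(telemetry.read_state()['q'].round(3))
```

```text
[[0.0, 0.962, 0.272, 0.076], [1.0, 0.0, -0.0, -0.0], [-0.0, 0.272, -0.962, -0.185], [0.0, 0.0, 0.0, 1.0]]
red [364. 216.] 917 z0.0236 rect [ 435.3 -213. ] [27.3 48.6] 10.7
yellow [391. 285.] 521 z0.0237 rect [ 452.4 -305.8] [23.4 43. ] 10.6
blue [411. 104.] 1301 z0.0788 rect [ 493.7 -104.8] [59.2 17.4] 10.9
blue [333. 138.] 1022 z0.0239 rect [ 417.9 -119.2] [26.6 46.4] 10.8
[-6.110e-01 -3.700e-01  1.878e+00 -1.000e-03  1.635e+00 -3.870e-01]
```

>>> send_rows(plan=[[[-1, 0.26, 0.84, -0.2, 0.42], [-1, 0.26, 0.84, -0.2, 0.42], [-1, 0.26, 0.84, -0.2, 0.42], [-1, 0.26, 0.84, -0.2, 0.42], [-1, 0.26, 0.84, -0.2, 0.42], [-1, 0.26, 0.84, -0.2, 0.42], [-1, 0.26, 0.84, -0.2, 0.42]]])

```text
t: 1.98
tool_pos: [0.4274, -0.0317, 0.1988]
orientation: [-1.965, -2.449, 0.002]
force: [-1.1, 0.4, 0.3]
opening: 0.0933
gripper_force: 0.0
```

>>> send_rows(plan=[[[-1, 0.26, 0.84, 0, 0.42], [-1, 0.26, 0.84, 0, 0.42], [-1, 0.26, 0.84, 0, 0.42], [-1, 0.26, 0.84, 0, 0.42], [-1, 0.26, 0.84, 0, 0.42], [-1, 0.26, 0.84, 0, 0.42], [-1, 0.26, 0.84, 0, 0.42]]])

```text
t: 2.57
tool_pos: [0.48, 0.1352, 0.1994]
orientation: [-1.387, -2.819, 0.002]
force: [-0.2, -1.6, -0.3]
opening: 0.0933
gripper_force: 0.0
```

Run:
```python
from h import *
im,d,K,D,T=cam('wrist'); blobs(im,cloud(d,K,D,T)); print(telemetry.read_state()['q'].round(3))
```

```text
red [449.  88.] 884 z0.0333 rect [502.6 324.2] [47.2 13.5] 62.4
red [472. 159.] 771 z0.0333 rect [566.5 290.8] [47.7 13.8] 63.0
red [313. 247.] 1285 z0.0485 rect [493.5 119.4] [58.8 18.2] 23.3
blue [197. 409.] 1277 z0.0780 rect [ 499.8 -103.2] [47.4 19.4] 9.9
[ 1.720e-01 -1.460e-01  1.764e+00 -1.000e-03  1.525e+00 -4.840e-01]
```

>>> send_rows(plan=[[[-1, 0.26, 0.84, 0, 0.42], [-1, 0.26, 0.84, 0, 0.42], [-1, 0.26, 0.84, 0, 0.42], [-1, 0.26, 0.84, 0, 0.42], [-1, 0.26, 0.84, 0, 0.42], [-1, 0.26, 0.84, 0, 0.42], [-1, 0.26, 0.84, 0, 0.42], [-1, 0.26, 0.84, 0, 0.42]]])

```text
t: 3.28
tool_pos: [0.532, 0.3025, 0.1998]
orientation: [0.74, 3.053, -0.001]
force: [0.0, -0.2, 0.3]
opening: 0.0932
gripper_force: 0.0
```

Run:
```python
from h import *
im,d,K,D,T=cam('wrist'); blobs(im,cloud(d,K,D,T)); print(telemetry.read_state()['q'].round(3))
```

```text
red [318. 191.] 594 z0.0331 rect [502.8 324.4] [44.6 13.4] 62.9
red [145. 272.] 1593 z0.0482 rect [493.9 119.8] [59.9 18.8] 23.5
red [317. 259.] 515 z0.0332 rect [566.5 290.7] [45.  13.2] 62.8
[ 4.340e-01  1.620e-01  1.452e+00 -1.000e-03  1.527e+00 -6.610e-01]
```

>>> send_rows(plan=[[[-1, 0.013, 0.013, -0.6, -0.01], [-1, 0.013, 0.013, -0.6, -0.01], [-1, 0.013, 0.013, -0.6, -0.01], [-1, 0.013, 0.013, -0.6, -0.01], [-1, 0.013, 0.013, -0.6, -0.01], [-1, 0.013, 0.013, -0.6, -0.01], [-1, 0.013, 0.013, -0.6, -0.01]]])

```text
t: 3.92
tool_pos: [0.5367, 0.3081, 0.0837]
orientation: [0.752, 3.046, 0.006]
force: [-0.2, 0.2, 0.2]
opening: 0.0931
gripper_force: 0.0
```

>>> send_rows(plan=[[[-1, 0, 0, -0.1, 0], [-1, 0, 0, -0.2, 0], [-1, 0, 0, -0.25, 0], [-1, 0, 0, -0.25, 0], [-1, 0, 0, -0.25, 0], [-1, 0, 0, -0.25, 0]]])

```text
t: 4.42
tool_pos: [0.5355, 0.3082, 0.0316]
orientation: [0.751, 3.048, 0.003]
force: [0.5, -0.2, 0.3]
opening: 0.0927
gripper_force: 0.0
```

>>> send_rows(plan=[[[1, 0, 0, 0, 0], [1, 0, 0, 0, 0], [1, 0, 0, 0, 0], [1, 0, 0, 0, 0], [1, 0, 0, 0, 0], [1, 0, 0, 0, 0], [1, 0, 0, 0, 0], [1, 0, 0, 0, 0]]], force=30)

```text
t: 5.08
tool_pos: [0.5342, 0.3076, 0.0295]
orientation: [-0.752, -3.05, 0.0]
force: [-0.6, -0.6, -0.5]
opening: 0.0443
gripper_force: 0.0
```

>>> send_rows(plan=[[[1, 0, 0, 0, 0], [1, 0, 0, 0, 0], [1, 0, 0, 0, 0], [1, 0, 0, 0.05, 0], [1, 0, 0, 0.1, 0], [1, 0, 0, 0.1, 0], [1, 0, 0, 0.1, 0]]])

```text
t: 5.67
tool_pos: [0.5355, 0.3082, 0.0514]
orientation: [0.751, 3.048, 0.003]
force: [0.5, -0.6, -0.2]
opening: 0.001
gripper_force: 0.0
```

Run:
```python
from h import *
im,d,K,D,T=cam('wrist'); blobs(im,cloud(d,K,D,T)); cv2.imwrite('pics/w2.png',im); s=telemetry.read_state(); print(s['opening'],s['gripper_force'],s['force'],s['tool_pos'])
im,d,K,D,T=cam('side'); blobs(im,cloud(d,K,D,T))
```

```text
red [310. 218.] 1706 z0.0330 rect [502.3 324.7] [46.3 14.4] 61.2
red [ 47. 334.] 1732 z0.0364 rect [486.6 125.3] [49.9  3.8] 25.7
red [312. 327.] 57 z0.1102 rect [528.2 311.3] [0.  0.9] 62.4
0.0006154959831305276 0.0 [-0.06825546  0.33009399 -0.26763713] [0.53489388 0.30791336 0.05054259]
red [487. 243.] 258 z0.0232 rect [ 435.4 -213.3] [27.8 54.1] 10.6
red [338. 315.] 732 z0.0477 rect [492.7 120.5] [59.5 20. ] 22.6
red [232. 347.] 79 z0.0327 rect [558.6 276.4] [12.6 13.9] 57.8
red [225. 393.] 344 z0.0333 rect [502.6 325.3] [46.5 16.1] 62.7
yellow [505. 217.] 153 z0.0234 rect [ 451.3 -303.8] [23.9 43.4] 11.4
yellow [228. 220.] 34 z0.0681 rect [766.3 137.9] [15.7 15. ] 71.3
yellow [233. 246.] 50 z0.0682 rect [702.3 171. ] [16.4 17. ] 64.7
blue [430. 236.] 627 z0.0774 rect [ 492.9 -102.2] [60.3 21.6] 12.0
blue [466. 272.] 294 z0.0234 rect [ 417.7 -119.7] [27.1 52.2] 10.6
```

View pics/w2.png

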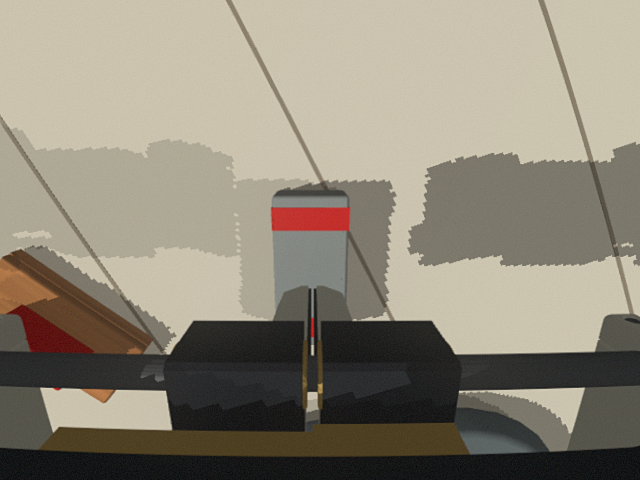

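The wrist view shows the fingers shut at (312,300) above a stone that has not moved, with its far band at (310,218). The fingers closed at a steady rate without touching it. I'll measure where the fingertips really are.

Run:
```python
from h import *
for n in('wrist','side','top'):
    im,d,K,D,T=cam(n); X=cloud(d,K,D,T); s=telemetry.read_state(); p=s['tool_pos']
    L=(X-p)@R.from_rotvec(s['orientation']).as_matrix()   # tool coords
    print(n,p.round(4))
    m=(abs(L[...,0])<.02)&(abs(L[...,1])<.09)
    for a in np.arange(-.07,.045,.006):
        k=m&(L[...,2]>=a)&(L[...,2]<a+.006)
        if k.sum()>3: q=L[k]; print('toolz %.3f n%d x[%.3f %.3f] y[%.3f %.3f] rgb'%(a,k.sum(),q[:,0].min(),q[:,0].max(),q[:,1].min(),q[:,1].max()),np.median(im[k],0))
    cv2.imwrite(f'pics/{n}3.png',im)
c=cv2.imread('pics/side3.png')[230:430,120:360]; cv2.imwrite('pics/crop3.png',cv2.resize(c,None,fx=3,fy=3)[:600,:720])
```

```text
wrist [0.5341 0.3076 0.0495]
toolz -0.070 n106 x[0.007 0.010] y[-0.002 0.003] rgb [40. 45. 54.]
toolz -0.064 n98 x[0.007 0.010] y[-0.015 0.013] rgb [52.5 58.5 74.5]
toolz -0.058 n480 x[0.007 0.010] y[-0.016 0.016] rgb [80. 90. 91.]
toolz -0.052 n428 x[0.007 0.010] y[-0.015 0.016] rgb [80. 90. 91.]
toolz -0.046 n369 x[0.007 0.010] y[-0.015 0.015] rgb [81. 90. 92.]
toolz -0.040 n390 x[-0.007 0.010] y[-0.015 0.015] rgb [80. 90. 92.]
toolz -0.034 n275 x[0.007 0.010] y[-0.014 0.015] rgb [81. 91. 92.]
toolz -0.028 n225 x[0.007 0.010] y[-0.013 0.014] rgb [81. 90. 92.]
toolz -0.022 n51 x[0.007 0.010] y[-0.007 0.008] rgb [ 92.  99. 100.]
toolz 0.014 n3240 x[-0.020 0.020] y[-0.023 0.023] rgb [130. 135. 131.]
toolz 0.044 n7977 x[-0.020 0.020] y[-0.090 0.090] rgb [150. 168. 174.]
side [0.534  0.3075 0.0492]
toolz -0.070 n80 x[0.007 0.012] y[-0.016 0.018] rgb [57. 69. 71.]
toolz -0.064 n79 x[0.008 0.012] y[-0.015 0.018] rgb [57. 68. 70.]
toolz -0.058 n68 x[0.002 0.012] y[-0.015 0.017] rgb [57.  69.  70.5]
toolz -0.052 n70 x[0.008 0.012] y[-0.015 0.016] rgb [57. 69. 70.]
toolz -0.046 n74 x[0.006 0
[... 390 characters left out ...]
 x[-0.017 0.019] y[-0.022 0.024] rgb [77. 80. 74.]
toolz 0.026 n4 x[-0.012 0.015] y[-0.022 -0.022] rgb [73. 77. 71.]
toolz 0.032 n4 x[-0.018 0.019] y[-0.022 -0.022] rgb [73.  76.  70.5]
toolz 0.038 n4 x[-0.010 0.013] y[-0.022 -0.022] rgb [80.5 85.5 80.5]
toolz 0.044 n1784 x[-0.020 0.020] y[-0.090 0.090] rgb [119. 141. 147.]
top [0.5339 0.3075 0.0491]
toolz -0.046 n5 x[0.000 0.008] y[-0.017 -0.017] rgb [69. 78. 82.]
toolz -0.040 n7 x[-0.001 0.008] y[-0.017 -0.016] rgb [ 96. 107. 110.]
toolz -0.034 n6 x[0.001 0.008] y[-0.017 -0.016] rgb [113.5 121.5 123. ]
toolz 0.014 n108 x[-0.020 0.020] y[-0.023 0.014] rgb [107. 110. 108.]
toolz 0.044 n368 x[-0.020 0.020] y[-0.090 0.063] rgb [133. 148. 156.]
```

View pics/crop3.png

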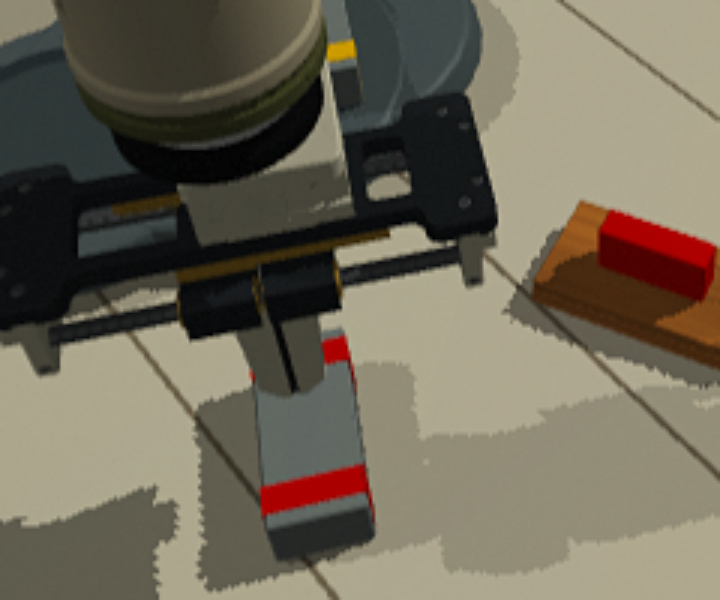

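Both cameras put the fingertips about 20 mm behind the reported TCP, not 17 mm ahead of it as the text says. In the crop, the shut fingers at (290,385) hover over the stone. I'll measure that offset more exactly before using it.

```bash
cat > tip.py <<'E'
from h import *
for n in('wrist','side')*2:
    im,d,K,D,T=cam(n); X=cloud(d,K,D,T); s=telemetry.read_state(); p=s['tool_pos']
    L=(X-p)@R.from_rotvec(s['orientation']).as_matrix()
    k=(abs(L[...,0])<.014)&(abs(L[...,1])<.02)&(L[...,2]>-.04)&(L[...,2]<.008)
    q=L[k]; z=np.sort(q[:,2]); W=X[k]; e=q[q[:,2]>z[-1]-.004]
    print(n,'tip toolz',z[-6:].round(4),'world z min',W[:,2].min().round(4),'x,y mean at tip',e[:,:2].mean(0).round(4), 'y mid',((q[:,1].min()+q[:,1].max())/2).round(4),'tcpz',p[2].round(4))
E
python3 tip.py
```

```text
wrist tip toolz [-0.019  -0.0188 -0.0187 -0.0187 -0.0186 -0.0182] world z min 0.0673 x,y mean at tip [0.0091 0.0002] y mid -0.0 tcpz 0.0491
side tip toolz [-0.0198 -0.0194 -0.019  -0.0187 -0.0177 -0.0175] world z min 0.0666 x,y mean at tip [0.0095 0.0007] y mid 0.0008 tcpz 0.0491
wrist tip toolz [-0.019  -0.019  -0.0188 -0.0188 -0.0185 -0.0182] world z min 0.0673 x,y mean at tip [0.0092 0.0002] y mid 0.0001 tcpz 0.0491
side tip toolz [-0.0197 -0.0195 -0.0193 -0.0192 -0.0191 -0.0182] world z min 0.0675 x,y mean at tip [0.01   0.0019] y mid 0.0013 tcpz 0.0492
```

The tips sit about 18 mm above the reported TCP height, so I need to go 35 mm lower than planned. I'll reopen, descend until the tips are about 13 mm above the table, and grip.

>>> send_rows(plan=[[[-0.7, 0, 0, 0, 0], [-0.7, 0, 0, 0, 0], [-0.7, 0, 0, 0, 0], [-0.7, 0, 0, 0, 0], [-0.7, 0, 0, 0, 0], [-0.7, 0, 0, 0, 0], [-0.7, 0, 0, 0, 0], [-0.7, 0, 0, 0, 0], [-0.7, 0, 0, 0, 0], [-0.7, 0, 0, 0, 0], [-0.7, 0, 0, 0, 0], [-0.7, 0, 0, 0, 0], [-0.7, 0, 0, 0, 0], [-0.7, 0, 0, 0, 0]]])

```text
t: 7.28
tool_pos: [0.5343, 0.3076, 0.0495]
orientation: [0.752, 3.05, -0.0]
force: [-0.5, 0.9, 0.2]
opening: 0.0786
gripper_force: 0.0
```

>>> send_rows(plan=[[[-0.7, 0, 0, -0.06, 0], [-0.7, 0, 0, -0.12, 0], [-0.7, 0, 0, -0.18, 0], [-0.7, 0, 0, -0.24, 0], [-0.7, 0, 0, -0.275, 0], [-0.7, 0, 0, -0.275, 0], [-0.7, 0, 0, -0.275, 0], [-0.7, 0, 0, -0.275, 0]]])

```text
t: 7.95
tool_pos: [0.5346, 0.3078, -0.0051]
orientation: [0.752, 3.05, 0.0]
force: [0.6, -0.2, 0.4]
opening: 0.0789
gripper_force: 0.0
```

>>> send_rows(plan=[[[1, 0, 0, 0, 0], [1, 0, 0, 0, 0], [1, 0, 0, 0, 0], [1, 0, 0, 0, 0], [1, 0, 0, 0, 0], [1, 0, 0, 0, 0], [1, 0, 0, 0, 0], [1, 0, 0, 0, 0], [1, 0, 0, 0, 0], [1, 0, 0, 0, 0]]], force=30)

```text
t: 8.78
tool_pos: [0.5344, 0.3077, -0.0052]
orientation: [0.752, 3.05, 0.0]
force: [-1.2, -0.1, 2.3]
opening: 0.046
gripper_force: 30.0
```

>>> send_rows(plan=[[[1, 0, 0, 0.05, 0], [1, 0, 0, 0.15, 0], [1, 0, 0, 0.25, 0], [1, 0, 0, 0.35, 0], [1, 0, 0, 0.45, 0], [1, 0, 0, 0.55, 0], [1, 0, 0, 0.65, 0], [1, 0, 0, 0.65, 0]]])

```text
t: 9.45
tool_pos: [0.5366, 0.3088, 0.1299]
orientation: [0.75, 3.045, 0.007]
force: [0.9, 0.4, -0.8]
opening: 0.0458
gripper_force: 30.0
```

>>> send_rows(plan=[[[1, -0.006, -0.12, 0, 0.03], [1, -0.012, -0.27, 0, 0.07], [1, -0.02, -0.42, 0, 0.11], [1, -0.028, -0.57, 0, 0.15], [1, -0.034, -0.72, 0, 0.18], [1, -0.038, -0.84, 0, 0.213], [1, -0.038, -0.84, 0, 0.213]]])

```text
t: 10.03
tool_pos: [0.5257, 0.1354, 0.1231]
orientation: [-0.409, -3.113, 0.004]
force: [-0.5, -0.8, -3.4]
opening: 0.046
gripper_force: 30.0
```

>>> send_rows(plan=[[[1, -0.006, -0.12, 0, 0.03], [1, -0.012, -0.27, 0, 0.07], [1, -0.02, -0.42, 0, 0.11], [1, -0.028, -0.57, 0, 0.15], [1, -0.034, -0.72, 0, 0.18], [1, -0.038, -0.84, 0, 0.213], [1, -0.038, -0.84, 0, 0.213]]])

```text
t: 10.62
tool_pos: [0.5183, -0.032, 0.1235]
orientation: [-0.06, -3.14, 0.002]
force: [-0.3, -0.4, -2.5]
opening: 0.0454
gripper_force: 30.0
```

>>> send_rows(plan=[[[1, -0.006, -0.12, 0, 0.03], [1, -0.012, -0.27, 0, 0.07], [1, -0.02, -0.42, 0, 0.11], [1, -0.028, -0.57, 0, 0.15], [1, -0.034, -0.72, 0, 0.18], [1, -0.038, -0.85, 0, 0.213], [1, -0.038, -0.85, 0, 0.213], [1, -0.038, -0.85, 0, 0.213], [1, -0.038, -0.85, 0, 0.213]]])

```text
t: 11.37
tool_pos: [0.5112, -0.1972, 0.1236]
orientation: [0.29, -3.127, -0.002]
force: [0.5, -0.3, -2.1]
opening: 0.0459
gripper_force: 30.0
```

Run:
```python
from h import *
for n in('wrist','top','side'):
    im,d,K,D,T=cam(n); X=cloud(d,K,D,T); print(n); blobs(im,X); np.savez(f'{n}4.npz',im=im,X=X)
s=telemetry.read_state(); print(s['tool_pos'],s['orientation'],s['opening'],s['gripper_force'],s['q'])
```

```text
wrist
red [310. 148.] 2042 z0.0238 rect [ 434.8 -212.6] [26.5 47.5] 10.6
red [312. 244.] 3230 z0.1620 rect [ 476.2 -203.9] [14.8 46.6] 10.2
red [638. 291.] 132 z0.0222 rect [497.9 109.9] [59.   3.7] 24.6
red [312. 393.] 363 z0.1620 rect [ 552.1 -189.5] [ 3.9 45.5] 10.7
yellow [191. 149.] 1782 z0.0237 rect [ 452.6 -306.9] [25.  46.3] 10.7
blue [428. 149.] 1937 z0.0238 rect [ 417.3 -119.4] [25.9 46.5] 10.8
blue [439. 257.] 2976 z0.0785 rect [ 493.8 -105.6] [59.9 18. ] 10.6
top
red [463. 275.] 202 z0.1628 rect [ 548.1 -190.7] [11.5 46.7] 11.3
red [265. 319.] 408 z0.0492 rect [494.2 117.8] [58.9 17.8] 23.5
red [457. 346.] 410 z0.0247 rect [ 435.4 -214. ] [26.8 48.2] 10.9
yellow [245. 159.] 238 z0.0684 rect [772.9 150.4] [47.4 14.2] 63.5
yellow [227. 196.] 247 z0.0680 rect [708.3 181.9] [48.1 14. ] 63.6
blue [398. 315.] 426 z0.0793 rect [ 494.2 -105.6] [58.  16.8] 10.8
blue [404. 358.] 394 z0.0245 rect [ 418.  -120.1] [26.1 45.3] 9.4
side
red [444. 160.] 92 z0.1618 rect [ 547.4 -186.5] [13.6 45.9] 13.5
red [483. 173.] 129 z0.1619 rect [ 475.9 -201.7] [14.8 47.1] 10.3
red [487. 242.] 244 z0.0233 rect [ 435.6 -213.7] [27.8 53.1] 10.9
red [340. 310.] 376 z0.0484 rect [492.8 120.6] [59.7 18.7] 23.3
blue [433. 232.] 249 z0.0781 rect [ 492.5 -102.4] [58.9 18.3] 12.4
blue [466. 272.] 290 z0.0233 rect [ 417.7 -120.2] [27.3 51.8] 10.0
[ 0.51152763 -0.19693612  0.12418024] [ 2.93422773e-01 -3.12746581e+00 -9.68624219e-04] 0.045441571386563025 29.998987913131714 [-4.61281402e-01  3.93975975e-02  1.72360042e+00  3.23512192e-04
  1.37925290e+00 -2.21923425e+00]
```

>>> send_rows(plan=[[[1, 0, -0.005, -0.08, 0], [1, 0, -0.005, -0.18, 0], [1, 0, -0.005, -0.28, 0], [1, 0, -0.005, -0.38, 0], [1, 0, -0.005, -0.45, 0], [1, 0, -0.005, -0.5, 0], [1, 0, -0.005, -0.5, 0], [1, 0, -0.005, -0.5, 0], [1, 0, -0.005, -0.5, 0]]])

```text
t: 12.27
tool_pos: [0.5124, -0.1995, 0.0258]
orientation: [-0.292, 3.126, -0.001]
force: [0.7, -0.6, -1.7]
opening: 0.0455
gripper_force: 30.0
```

Run:
```python
from h import *
for n in('wrist','side'):
    im,d,K,D,T=cam(n); X=cloud(d,K,D,T); print(n); blobs(im,X); cv2.imwrite(f'pics/{n}5.png',im)
s=telemetry.read_state(); print(s['tool_pos'],s['orientation'],s['force'])
```

```text
wrist
red [315. 145.] 4659 z0.0237 rect [ 434.9 -212.5] [26.9 47.5] 10.7
red [312. 244.] 3243 z0.0641 rect [ 477.  -206.2] [15.  46.6] 9.7
red [312. 394.] 364 z0.0643 rect [ 553.4 -191.7] [ 3.5 45.7] 10.5
yellow [135. 145.] 4015 z0.0237 rect [ 452.2 -306.2] [25.  45.6] 10.6
blue [493. 147.] 4424 z0.0237 rect [ 417.3 -118.2] [26.7 49.2] 10.6
blue [522. 290.] 5107 z0.0783 rect [ 481.6 -107.8] [35.5 19.2] 9.3
side
red [432. 205.] 47 z0.0641 rect [ 545.2 -178.5] [13.5 22.3] 11.5
red [471. 216.] 128 z0.0638 rect [ 477.4 -204.9] [14.3 48.4] 11.0
red [487. 242.] 235 z0.0232 rect [ 435.2 -213.5] [27.1 52.2] 11.0
red [340. 311.] 371 z0.0483 rect [493.  120.8] [60.  18.4] 22.9
blue [433. 232.] 252 z0.0782 rect [ 492.8 -102.4] [59.1 18.7] 13.2
blue [466. 272.] 290 z0.0231 rect [ 417.9 -120.2] [27.3 52.1] 10.6
[ 0.51261073 -0.19982041  0.02606966] [-2.91727642e-01  3.12586524e+00 -2.10261370e-03] [-0.12412029 -0.92077136 -3.84582566]
```

View pics/wrist5.png

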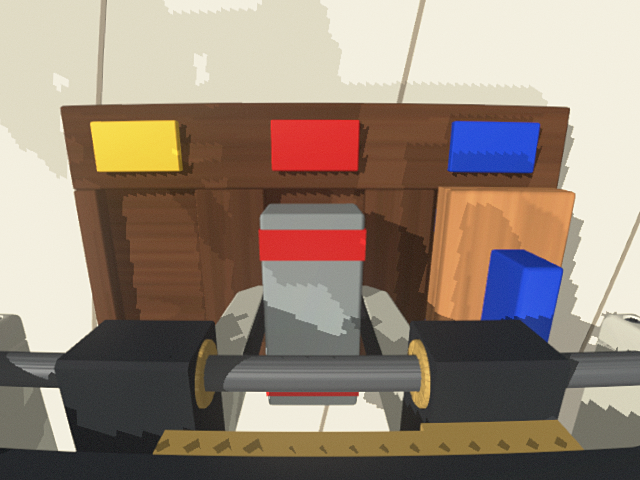

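The wrist view shows the stone at (312,300) centred over the red-labelled pocket, whose label is at (315,145). Next is a slow descent into it.

>>> send_rows(plan=[[[1, -0.003, 0, -0.02, 0], [1, -0.003, 0, -0.04, 0], [1, -0.003, 0, -0.06, 0], [1, -0.003, 0, -0.08, 0], [1, -0.003, 0, -0.095, 0], [1, -0.003, 0, -0.105, 0], [1, -0.003, 0, -0.11, 0], [1, -0.003, 0, -0.11, 0], [1, -0.003, 0, -0.11, 0], [1, -0.003, 0, -0.11, 0]]])

```text
t: 13.2
tool_pos: [0.5109, -0.1994, 0.0027]
orientation: [-0.292, 3.128, -0.0]
force: [-2.4, 0.3, 1.0]
opening: 0.0462
gripper_force: 30.0
```

Run:
```python
from h import *
for n in('wrist','side'):
    im,d,K,D,T=cam(n); X=cloud(d,K,D,T); print(n); blobs(im,X)
s=telemetry.read_state(); print(s['tool_pos'],s['orientation'],s['force'])
```

```text
wrist
red [314. 147.] 5980 z0.0237 rect [ 434.9 -212.6] [27.  47.5] 10.6
red [312. 244.] 3252 z0.0411 rect [ 475.7 -206. ] [14.8 46.6] 10.5
red [312. 394.] 372 z0.0411 rect [ 552.3 -191.6] [ 3.9 46.6] 11.2
yellow [110. 148.] 5104 z0.0237 rect [ 452.1 -306.2] [25.  46.2] 10.8
blue [515. 149.] 5616 z0.0237 rect [ 417.3 -118. ] [26.7 50. ] 10.6
blue [449. 230.] 42 z0.0101 rect [ 463.1 -134.2] [13.7  1.2] 13.4
blue [556. 307.] 5889 z0.0782 rect [ 476.4 -108.7] [25.9 19.6] 11.9
blue [568. 405.] 505 z0.0787 rect [512.4 -96.4] [20.   7.7] 10.7
side
red [431. 215.] 41 z0.0406 rect [ 543.7 -176.8] [11.9 19.5] 12.5
red [469. 226.] 125 z0.0407 rect [ 475.6 -204.2] [14. 46.] 10.5
red [487. 242.] 235 z0.0232 rect [ 434.6 -214. ] [25.9 54.2] 11.7
red [340. 311.] 371 z0.0484 rect [492.7 120.6] [59.4 18.8] 22.9
blue [433. 232.] 248 z0.0783 rect [ 492.5 -101.8] [58.7 19.4] 11.6
blue [466. 272.] 290 z0.0233 rect [ 417.8 -120.2] [27.  52.1] 10.0
[ 0.51086446 -0.1994021   0.0027163 ] [ 2.91845909e-01 -3.12799545e+00  5.99695711e-05] [-2.12808711  1.0224242   2.34218872]
```

The stone is home: its top reads 0.041 in both views, against 0.033 on the table, and the weight has come off the wrist. I'll open partly, since the blue cover is close, and rise.

>>> send_rows(plan=[[[-0.33, 0, 0, 0, 0], [-0.33, 0, 0, 0, 0], [-0.33, 0, 0, 0, 0], [-0.33, 0, 0, 0, 0], [-0.33, 0, 0, 0, 0], [-0.33, 0, 0, 0, 0], [-0.33, 0, 0, 0.05, 0], [-0.33, 0, 0, 0.15, 0], [-0.33, 0, 0, 0.3, 0], [-0.33, 0, 0, 0.45, 0], [-0.33, 0, 0, 0.6, 0], [-0.33, 0, 0, 0.7, 0], [-0.33, 0, 0, 0.7, 0], [-0.33, 0, 0, 0.7, 0]]])

```text
t: 14.47
tool_pos: [0.5121, -0.2, 0.145]
orientation: [-0.291, 3.124, -0.004]
force: [0.5, -0.0, -0.0]
opening: 0.0621
gripper_force: 0.0
```

Run:
```python
from h import *
for n in('wrist','side'):
    im,d,K,D,T=cam(n); X=cloud(d,K,D,T); print(n); blobs(im,X)
s=telemetry.read_state(); print(s['tool_pos'],s['orientation'],s['force'])
```

```text
wrist
red [315. 147.] 1760 z0.0238 rect [ 434.7 -212.5] [26.7 47.4] 10.7
red [314. 198.] 935 z0.0411 rect [ 475.3 -205.9] [13.6 46.2] 10.5
red [632. 279.] 988 z0.0354 rect [496.7 110. ] [59.8  7.6] 19.2
red [314. 279.] 761 z0.0412 rect [ 546.1 -192. ] [14.  46.6] 11.0
yellow [204. 147.] 1561 z0.0237 rect [ 451.9 -306. ] [24.9 45.5] 10.2
blue [425. 148.] 1697 z0.0238 rect [ 417.  -118.6] [25.8 47.7] 11.0
blue [434. 248.] 2489 z0.0784 rect [ 493.7 -105.4] [59.7 18. ] 10.6
side
red [434. 212.] 118 z0.0404 rect [ 546.6 -190.6] [14.6 47.2] 11.8
red [468. 226.] 131 z0.0405 rect [ 475.4 -204. ] [14.3 47.9] 10.4
red [487. 242.] 245 z0.0231 rect [ 435.4 -213.4] [27.3 55. ] 11.3
red [340. 310.] 366 z0.0483 rect [492.7 120.3] [59.7 18.5] 22.6
blue [433. 232.] 271 z0.0782 rect [ 493.2 -104. ] [59.7 20.7] 9.6
blue [466. 272.] 288 z0.0234 rect [ 417.8 -120.1] [27.1 52.4] 11.6
[ 0.51029262 -0.19912602  0.14181148] [ 2.91528117e-01 -3.12707322e+00 -9.78306537e-04] [-0.09726628  0.43992902  0.47100861]
```

>>> send_rows(plan=[[[-0.33, -0.044, 0.8, 0, 0.105], [-0.33, -0.044, 0.8, 0, 0.105], [-0.33, -0.044, 0.8, 0, 0.105], [-0.33, -0.044, 0.8, 0, 0.105], [-0.33, -0.044, 0.8, 0, 0.105], [-0.33, -0.044, 0.8, 0, 0.105], [-0.33, -0.044, 0.8, 0, 0.105]]])

```text
t: 15.15
tool_pos: [0.5013, -0.0395, 0.1413]
orientation: [0.464, -3.105, -0.0]
force: [-0.6, -0.8, 0.9]
opening: 0.0617
gripper_force: 0.0
```

>>> send_rows(plan=[[[-0.33, -0.044, 0.795, 0, 0.105], [-0.33, -0.044, 0.795, 0, 0.105], [-0.33, -0.044, 0.795, 0, 0.105], [-0.33, -0.044, 0.795, 0, 0.105], [-0.33, -0.044, 0.795, 0, 0.105], [-0.33, -0.044, 0.795, 0, 0.105], [-0.33, -0.044, 0.795, 0, 0.105], [-0.33, -0.044, 0.795, 0, 0.105]]])

```text
t: 15.82
tool_pos: [0.4935, 0.1178, 0.1422]
orientation: [0.63, -3.077, 0.001]
force: [-0.4, 0.0, -1.0]
opening: 0.0616
gripper_force: 0.0
```

Run:
```python
from h import *
for n in('wrist','top'):
    im,d,K,D,T=cam(n); X=cloud(d,K,D,T); print(n); blobs(im,X)
s=telemetry.read_state(); print(s['tool_pos'],s['orientation'],s['force'])
```

```text
wrist
red [ 2. 80.] 98 z0.0156 rect [ 471.5 -183. ] [13.5  3.1] 6.3
red [  2. 163.] 75 z0.0155 rect [ 542.1 -169.7] [13.6  2.5] 6.0
red [313. 242.] 1532 z0.0486 rect [493.3 118.6] [59.6 17.1] 23.6
blue [81. 43.] 1950 z0.0236 rect [ 417.5 -120.2] [26.9 50.5] 10.3
blue [ 37. 138.] 4051 z0.0782 rect [ 493.9 -104.5] [59.3 20.8] 10.7
blue [110. 103.] 72 z0.0150 rect [454.6 -88.2] [13.1  1.6] 9.9
blue [104. 186.] 56 z0.0156 rect [525.2 -75.1] [12.6  1.4] 9.4
top
red [443. 283.] 237 z0.0418 rect [ 546.6 -193.2] [13.3 47.7] 10.4
red [453. 323.] 240 z0.0416 rect [ 476.  -206.7] [13.8 46.8] 11.1
red [457. 346.] 416 z0.0245 rect [ 435.1 -214.3] [27.5 48.8] 9.9
yellow [245. 159.] 236 z0.0681 rect [773.1 150.4] [47.4 14.1] 62.8
yellow [226. 196.] 244 z0.0682 rect [708.4 181.9] [48.4 13.8] 63.7
yellow [508. 334.] 386 z0.0244 rect [ 452.4 -307.5] [26.8 47.9] 10.3
blue [398. 315.] 434 z0.0793 rect [ 494.3 -105.7] [58.8 16.9] 10.8
blue [404. 358.] 392 z0.0245 rect [ 417.9 -120.3] [25.3 45.9] 10.1
[0.49352265 0.11797103 0.14235725] [ 6.29440348e-01 -3.07759426e+00  3.82466758e-04] [ 0.8475133  -0.31124775  0.01851126]
```

>>> send_rows(plan=[[[-0.33, 0, 0, -0.1, 0], [-0.33, 0, 0, -0.25, 0], [-0.33, 0, 0, -0.4, 0], [-0.33, 0, 0, -0.52, 0], [-0.33, 0, 0, -0.6, 0], [-0.33, 0, 0, -0.66, 0], [-0.33, 0, 0, -0.69, 0], [-0.33, 0, 0, -0.69, 0], [-0.33, 0, 0, -0.69, 0], [-0.33, 0, 0, -0.69, 0]]])

```text
t: 16.75
tool_pos: [0.4945, 0.1196, 0.006]
orientation: [-0.632, 3.075, -0.0]
force: [-0.0, 0.5, 0.5]
opening: 0.0616
gripper_force: 0.0
```

>>> send_rows(plan=[[[1, 0, 0, 0, 0], [1, 0, 0, 0, 0], [1, 0, 0, 0, 0], [1, 0, 0, 0, 0], [1, 0, 0, 0, 0], [1, 0, 0, 0, 0], [1, 0, 0, 0, 0], [1, 0, 0, 0, 0], [1, 0, 0, 0, 0], [1, 0, 0, 0, 0]]], force=25)

```text
t: 17.58
tool_pos: [0.4932, 0.1196, 0.0045]
orientation: [0.633, -3.077, 0.0]
force: [0.0, 0.9, 0.4]
opening: 0.0178
gripper_force: 25.0
```

>>> send_rows(plan=[[[1, 0, 0, 0.05, 0], [1, 0, 0, 0.15, 0], [1, 0, 0, 0.3, 0], [1, 0, 0, 0.45, 0], [1, 0, 0, 0.6, 0], [1, 0, 0, 0.7, 0], [1, 0, 0, 0.7, 0], [1, 0, 0, 0.7, 0]]])

```text
t: 18.25
tool_pos: [0.4943, 0.1198, 0.1461]
orientation: [-0.633, 3.074, -0.0]
force: [0.1, -0.0, -2.1]
opening: 0.0181
gripper_force: 25.0
```

>>> send_rows(plan=[[[1, 0.005, -0.1, 0, -0.02], [1, 0.014, -0.25, 0, -0.04], [1, 0.023, -0.4, 0, -0.06], [1, 0.033, -0.55, 0, -0.08], [1, 0.04, -0.7, 0, -0.1], [1, 0.044, -0.8, 0, -0.105], [1, 0.044, -0.8, 0, -0.105]]])

```text
t: 18.83
tool_pos: [0.5005, -0.0437, 0.1421]
orientation: [0.457, -3.104, 0.0]
force: [-0.2, -0.5, -0.7]
opening: 0.0176
gripper_force: 25.0
```

>>> send_rows(plan=[[[1, 0.005, -0.1, 0, -0.02], [1, 0.014, -0.25, 0, -0.04], [1, 0.023, -0.4, 0, -0.06], [1, 0.033, -0.55, 0, -0.08], [1, 0.04, -0.7, 0, -0.1], [1, 0.043, -0.793, 0, -0.105], [1, 0.043, -0.793, 0, -0.105], [1, 0.043, -0.793, 0, -0.105], [1, 0.043, -0.793, 0, -0.105]]])

```text
t: 19.58
tool_pos: [0.5099, -0.1976, 0.143]
orientation: [0.292, -3.126, -0.003]
force: [0.8, 0.1, -1.6]
opening: 0.0177
gripper_force: 25.0
```

Run:
```python
from h import *
for n in('wrist','side','top'):
    im,d,K,D,T=cam(n); X=cloud(d,K,D,T); print(n); blobs(im,X); cv2.imwrite(f'pics/{n}6.png',im)
s=telemetry.read_state(); print(s['tool_pos'],s['orientation'],s['force'],s['opening'])
```

```text
wrist
red [311. 150.] 1758 z0.0239 rect [ 435.1 -212.5] [26.7 47.1] 11.7
red [312. 300.] 4262 z0.1870 rect [ 503.1 -199. ] [46.6 18.2] 11.2
yellow [199. 150.] 1556 z0.0237 rect [ 452.5 -306.2] [24.1 45.1] 10.2
blue [421. 151.] 1687 z0.0238 rect [ 417.2 -118.6] [25.7 47.8] 11.0
blue [430. 252.] 2477 z0.0785 rect [ 493.6 -105.7] [59.3 17.8] 10.1
side
red [455. 150.] 44 z0.1866 rect [ 531.7 -191.1] [14.5 18.2] 9.6
red [479. 160.] 99 z0.1869 rect [ 492.  -199.9] [23.8 20.8] 18.5
red [434. 212.] 117 z0.0406 rect [ 546.7 -190.6] [15.  50.2] 9.8
red [468. 226.] 129 z0.0405 rect [ 475.8 -204.4] [14.4 47.7] 11.2
red [487. 242.] 245 z0.0231 rect [ 435.7 -214.4] [27.2 55.2] 10.9
blue [433. 232.] 230 z0.0782 rect [ 492.2 -101.9] [58.8 18.4] 11.4
blue [466. 272.] 286 z0.0234 rect [ 417.8 -119.9] [27.  52.4] 10.4
top
red [434. 283.] 42 z0.0430 rect [ 547.  -176.7] [ 5.4 14.7] 11.7
red [456. 348.] 298 z0.0245 rect [ 434.5 -213.9] [25.9 47.2] 11.2
yellow [245. 159.] 238 z0.0684 rect [772.7 150.3] [47.3 14.2] 63.3
yellow [227. 196.] 248 z0.0684 rect [708.  181.5] [47.5 14.1] 63.1
blue [398. 315.] 425 z0.0793 rect [ 494.1 -105.6] [57.8 16.8] 11.0
blue [404. 358.] 394 z0.0246 rect [ 418.  -120.1] [26.1 45.6] 9.1
[ 0.51052353 -0.19758582  0.14405425] [ 2.94209828e-01 -3.12715296e+00 -1.07611677e-03] [-0.11619119 -0.94223404 -1.07252319] 0.017782311984281707
```

View pics/wrist6.png

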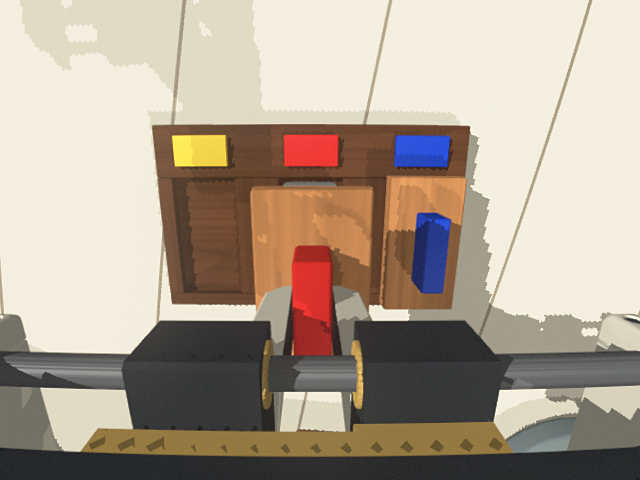

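The wrist view shows the cover held square, its red bar at (312,300), with the stone's end just visible behind it at (310,183). I'll lower it to just above the stone and check again.

>>> send_rows(plan=[[[1, 0.004, -0.005, -0.08, 0], [1, 0.004, -0.005, -0.18, 0], [1, 0.004, -0.005, -0.28, 0], [1, 0.004, -0.005, -0.37, 0], [1, 0.004, -0.005, -0.43, 0], [1, 0.004, -0.005, -0.45, 0], [1, 0.004, -0.005, -0.45, 0], [1, 0.004, -0.005, -0.45, 0], [1, 0.004, -0.005, -0.45, 0], [1, 0.004, -0.005, -0.45, 0]]])

```text
t: 20.57
tool_pos: [0.5125, -0.2005, 0.056]
orientation: [-0.292, 3.126, -0.002]
force: [-0.6, 0.5, -1.0]
opening: 0.0179
gripper_force: 25.0
```

Run:
```python
from h import *
for n in('wrist','side'):
    im,d,K,D,T=cam(n); X=cloud(d,K,D,T); print(n); blobs(im,X)
s=telemetry.read_state(); print(s['tool_pos'],s['orientation'],s['force'],s['opening'])
```

```text
wrist
red [316. 146.] 3444 z0.0238 rect [ 435.  -212.5] [26.1 47.5] 10.7
red [312. 300.] 4268 z0.1000 rect [ 505.4 -201.8] [46.2 18.3] 10.7
yellow [160. 146.] 3041 z0.0237 rect [ 452.2 -306.3] [25.2 45.8] 11.0
blue [470. 147.] 3300 z0.0237 rect [ 417.5 -118.4] [26.1 48.9] 10.5
blue [490. 288.] 5537 z0.0785 rect [ 493.6 -105.5] [59.8 19. ] 10.4
side
red [468. 200.] 84 z0.0994 rect [ 492.5 -204.1] [21.1 22.2] 5.8
red [487. 242.] 241 z0.0233 rect [ 435.4 -213.1] [27.4 54.3] 10.8
blue [433. 232.] 261 z0.0782 rect [ 492.7 -103.7] [58.6 18.9] 11.6
blue [466. 272.] 289 z0.0232 rect [ 417.9 -119.9] [27. 53.] 10.6
[ 0.51215002 -0.20035364  0.05559657] [-2.91619883e-01  3.12652872e+00 -1.49654910e-03] [ 0.89941275 -0.53935391 -0.82045454] 0.018029608767913305
```

>>> send_rows(plan=[[[1, -0.006, 0.007, 0, 0], [1, -0.006, 0.007, -0.02, 0], [1, -0.006, 0.007, -0.035, 0], [1, -0.006, 0.007, -0.05, 0], [1, -0.006, 0.007, -0.065, 0], [1, -0.006, 0.007, -0.08, 0], [1, -0.006, 0.007, -0.09, 0], [1, -0.006, 0.007, -0.1, 0], [1, -0.006, 0.007, -0.105, 0], [1, -0.006, 0.007, -0.105, 0], [1, -0.006, 0.007, -0.105, 0]]])

```text
t: 21.58
tool_pos: [0.5103, -0.1986, 0.0345]
orientation: [0.292, -3.128, -0.0]
force: [-4.6, 2.1, 8.8]
opening: 0.0179
gripper_force: 25.0
```

Run:
```python
from h import *
for n in('wrist','side'):
    im,d,K,D,T=cam(n); X=cloud(d,K,D,T); print(n); blobs(im,X,100)
s=telemetry.read_state(); print(s['tool_pos'],s['orientation'],s['force'],s['opening'])
```

```text
wrist
red [312. 149.] 4144 z0.0237 rect [ 434.9 -212.5] [26.7 47.6] 9.9
red [312. 300.] 4266 z0.0786 rect [ 503.1 -200. ] [46.3 18.2] 9.8
yellow [141. 149.] 3653 z0.0237 rect [ 452.1 -306.4] [24.9 45.9] 10.9
blue [482. 150.] 3998 z0.0237 rect [ 417.2 -118.1] [26.1 49.6] 10.3
blue [506. 300.] 6205 z0.0784 rect [ 486.6 -107.1] [45.5 18.6] 10.5
side
red [487. 242.] 240 z0.0233 rect [ 435.5 -214.2] [27.1 55.1] 11.1
blue [433. 232.] 249 z0.0781 rect [ 492.7 -103.8] [59.  20.7] 11.0
blue [466. 272.] 289 z0.0232 rect [ 417.9 -119.8] [27.  52.8] 10.8
[ 0.51026895 -0.19861279  0.034514  ] [ 2.91885925e-01 -3.12789931e+00  5.60832521e-05] [-4.72173255  2.36891923  8.0460605 ] 0.018264155297972103
```

The red bar's top reads 0.0786, level with the fitted blue one at 0.0784, and there is light contact force. It is fully down, so I'll release and retreat.

>>> send_rows(plan=[[[-0.1, 0, 0, 0, 0], [-0.1, 0, 0, 0, 0], [-0.1, 0, 0, 0, 0], [-0.1, 0, 0, 0, 0], [-0.1, 0, 0, 0, 0], [-0.1, 0, 0, 0, 0], [-0.1, 0, 0, 0.05, 0], [-0.1, 0, 0, 0.15, 0], [-0.1, 0, 0, 0.3, 0], [-0.1, 0, 0, 0.45, 0], [-0.1, 0, 0, 0.6, 0], [-0.1, 0, 0, 0.7, 0], [-0.1, 0, 0, 0.7, 0], [-0.1, 0, 0, 0.7, 0], [-0.1, 0, 0, 0.7, 0]]])

```text
t: 22.93
tool_pos: [0.5099, -0.1984, 0.1731]
orientation: [0.292, -3.128, -0.0]
force: [0.2, 1.0, -0.6]
opening: 0.0513
gripper_force: 0.0
```

Run:
```python
from h import *
for n in('wrist','side'):
    im,d,K,D,T=cam(n); X=cloud(d,K,D,T); print(n); blobs(im,X); cv2.imwrite(f'pics/{n}7.png',im)
s=telemetry.read_state(); print(s['tool_pos'],s['force'],s['opening'],s['gripper_force'])
```

```text
wrist
red [312. 150.] 1467 z0.0239 rect [ 435.3 -212.4] [26.6 47.5] 10.7
red [312. 242.] 1521 z0.0786 rect [ 509.5 -198.2] [59.2 17.2] 10.2
yellow [210. 150.] 1301 z0.0238 rect [ 452.6 -306.1] [24.6 44.8] 10.2
blue [413. 151.] 1429 z0.0238 rect [ 417.6 -118.5] [25.7 48.2] 11.1
blue [420. 242.] 1987 z0.0785 rect [ 493.6 -105.6] [59.5 18.1] 10.1
side
red [457. 205.] 223 z0.0780 rect [ 509.9 -197.2] [60.2 19.4] 9.7
red [487. 242.] 237 z0.0232 rect [ 435.3 -213.7] [26.8 53.6] 10.8
blue [433. 232.] 259 z0.0782 rect [ 493.  -103.2] [60.  17.9] 10.7
blue [466. 272.] 284 z0.0235 rect [ 417.8 -119.8] [27.  52.7] 10.5
[ 0.5092779  -0.19810279  0.17190498] [ 0.79075223 -0.43663775  0.07361282] 0.05088490754213985 0.0
```

View pics/wrist7.png

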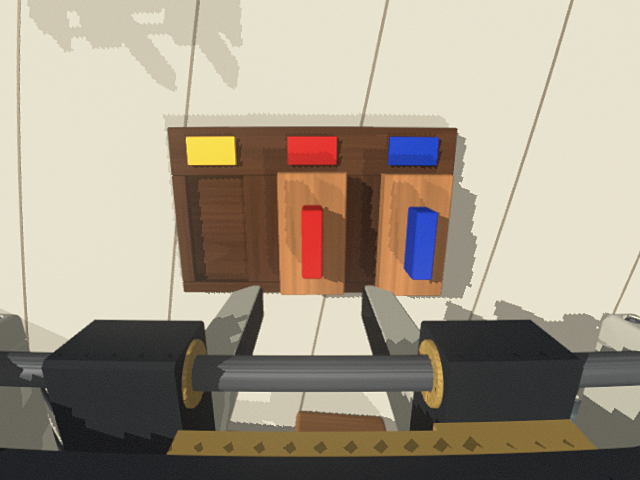

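The final view shows the red cover at (312,242) square on the red-labelled pocket and level with the blue one, with the gripper clear.

```bash
python3 -c "
from plant import order; print(order.close_job())"
```

```text
the job is handed in; nothing more can be done
None
```

The red stone lies flat and home in the red-labelled pocket with its cover squarely and fully down on it by my camera measurements, and the job is handed in at about 23 s (verdict not shown); the first grasp closed on air because the fingertips sit about 35 mm higher than the text says, so I measured the offset and corrected for it.

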